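# Stand the loaded glue weights and start the cure timer

### The job

Stand every glue weight upright with its heavy end down on the glued panel, each on a white release disc of its own with its whole foot on the disc; which end holds the slug cannot be seen, only felt by how the weight balances in the grip. When they all stand and are let go, pull the timer's sprung knob up to its stop, hold it there for a second, and let it go back down. Do not knock over the glue bottle or the varnish jar.

Things in the scene. Friction and masses are not known exactly. Their poses are not given: they have to be found in the camera images.
- weight_a: turned wood spindle, 210 mm, 0.6 kg, origin mid-length, x along it (either way round). Middle: block 56 x 56 mm, 66 long. Near each end a 56 mm ball, centre 65 mm from origin; flat end feet 52 mm wide. Lies with axis 28 mm up. Ends look alike; a hidden slug puts the mass centre 54 mm off the middle. Held by a ball it swings between the fingers and hangs; it can stand on either foot. May be absent
- weight_b: turned wood spindle, 210 mm, 0.6 kg, origin mid-length, x along it (either way round). Middle: block 56 x 56 mm, 66 long. Near each end a 56 mm ball, centre 65 mm from origin; flat end feet 52 mm wide. Lies with axis 28 mm up. Ends look alike; a hidden slug puts the mass centre 54 mm off the middle. Held by a ball it swings between the fingers and hangs; it can stand on either foot. May be absent
- weight_c: turned wood spindle, 210 mm, 0.6 kg, origin mid-length, x along it (either way round). Middle: block 56 x 56 mm, 66 long. Near each end a 56 mm ball, centre 65 mm from origin; flat end feet 52 mm wide. Lies with axis 28 mm up. Ends look alike; a hidden slug puts the mass centre 54 mm off the middle. Held by a ball it swings between the fingers and hangs; it can stand on either foot. May be absent
- panel: fixed plywood panel lying on the bench, 250 x 250 x 15 mm, origin at the centre of its underside, x and y along its edges, z up; on it lie four smooth white round release discs, 90 mm diameter, as thin as film, in a 2 x 2 pattern 120 mm apart
- pad0 (a point): centre of a release disc, on the panel top, 15 mm above the bench; any disc will do for any weight
- pad1 (a point): centre of a release disc, on the panel top, 15 mm above the bench; any disc will do for any weight
- pad2 (a point): centre of a release disc, on the panel top, 15 mm above the bench; any disc will do for any weight
- pad3 (a point): centre of a release disc, on the panel top, 15 mm above the bench; any disc will do for any weight
- timer: fixed grey timer box, 85 x 85 x 85 mm, origin at the centre of its underside; the sprung knob sticks out of its top
- pull (a joint): height the timer's knob is pulled up: 0 at rest, 0.030 m at its stop. A spring pulls it back: 2 N at rest, 7.6 N at the stop
- pull_grip (a point): middle of the timer's knob, a black upright cylinder 34 mm in diameter and 22 mm high, on its axis; the knob's underside is 5 mm above a steel collar on the box top, and at rest this point is 106 mm above the bench; moves with the knob, which pulls straight up
- glue_bottle: white glue bottle, 60 mm diameter, 170 mm high, standing; origin at the centre of its base. Leave it standing
- varnish_jar: amber varnish jar, 72 mm diameter, 90 mm high, standing; origin at the centre of its base. Leave it standing

How it is judged:
On the way, in this order (a step that is already met when the one before it is completed fails the run):
1. every weight stands, let go, heavy end down on a release disc (angle between the x axis of each of weight_a, weight_b, weight_c and the z axis of panel, either way round below 0.1 rad and height (world z) of each of weight_a_slug, weight_b_slug, weight_c_slug below 0.08 m and ((horizontal distance between weight_a and pad0 below 0.019 m and z of weight_a in the frame of pad0 between 0.099 and 0.111 m) or (horizontal distance between weight_a and pad1 below 0.019 m and z of weight_a in the frame of pad1 between 0.099 and 0.111 m) or (horizontal distance between weight_a and pad2 below 0.019 m and z of weight_a in the frame of pad2 between 0.099 and 0.111 m) or (horizontal distance between weight_a and pad3 below 0.019 m and z of weight_a in the frame of pad3 between 0.099 and 0.111 m)) and linear speed of each of weight_a, weight_b, weight_c below 0.03 m/s and contact force between each of weight_a, weight_b, weight_c and the fingers below 0.05 N and ((horizontal distance between weight_b and pad0 below 0.019 m and z of weight_b in the frame of pad0 between 0.099 and 0.111 m) or (horizontal distance between weight_b and pad1 below 0.019 m and z of weight_b in the frame of pad1 between 0.099 and 0.111 m) or (horizontal distance between weight_b and pad2 below 0.019 m and z of weight_b in the frame of pad2 between 0.099 and 0.111 m) or (horizontal distance between weight_b and pad3 below 0.019 m and z of weight_b in the frame of pad3 between 0.099 and 0.111 m)) and ((horizontal distance between weight_c and pad0 below 0.019 m and z of weight_c in the frame of pad0 between 0.099 and 0.111 m) or (horizontal distance between weight_c and pad1 below 0.019 m and z of weight_c in the frame of pad1 between 0.099 and 0.111 m) or (horizontal distance between weight_c and pad2 below 0.019 m and z of weight_c in the frame of pad2 between 0.099 and 0.111 m) or (horizontal distance between weight_c and pad3 below 0.019 m and z of weight_c in the frame of pad3 between 0.099 and 0.111 m))), for 0.3 s.
2. the timer knob is pulled up to its stop and held (value of joint pull above 0.027 m), for 0.6 s.
At the end, for the whole second after the job is handed in: every weight present stands upright (within 0.1 rad), slug end down, its axis within 19 mm of the centre of a release disc and its foot on that disc, at rest and released; the timer knob, after being pulled up at least 27 mm for 0.6 s once all the weights stood, is back down within 3 mm (all of step 1 and value of joint pull below 0.003 m); the robot touches nothing.
It fails at once if the glue bottle is knocked over (angle between glue_bottle's own z axis and vertical above 0.7 rad).
It fails at once if the varnish jar is knocked over (angle between varnish_jar's own z axis and vertical above 0.7 rad).
Of weight_a, weight_b, weight_c only 2 to 3 are there at a start; the rules pass over those that are not, and their reading is None.
At some moment in a run one of weight_a, weight_b, weight_c may be knocked a few centimetres aside while the robot is not near it.
Once in a run the grip may slacken for a moment while it holds something.
It also fails if it takes over 210 s, if anything falls off the work surface, if the arm or the gripper's body presses on something with over 40 N, if the wrist force passes 120 N, or if a joint passes its speed limit or range.

### The arm

A 6-joint arm with a two-finger parallel gripper is mounted at the origin on the work surface. World frame = base frame: x ahead of the robot, y to its left, z up, the work surface at z = 0. Lengths are in m, angles in rad, forces in N, time in s.
With the tool pointing down it reaches from about 0.2 to 0.875 m from the base axis. Payload 3.4 kg.
Tool frame: the origin (TCP) lies between the finger pads; the fingertips stand 25 mm ahead of it and the grasp point (between the pads) lies 6 mm ahead of it (r.nose_length is the z of the fingertips in the tool frame, in m); z points along the fingers, x is the direction in which the jaws open and shut, and the axes are right-handed (so a half turn about z gives the same grasp; the last joint's range is limited). The gripper opens to 94 mm and grips with 3 to 60 N. Pads are 16 mm wide; open, the fingers measure 119 mm over their backs; the gripper's body (75 mm by 177 mm) begins 78 mm behind the grasp point.
Start: joints at [1.212, 0.276, 1.505, -0, 1.361, -0.121], TCP at [0.135, 0.559, 0.23] pointing down, gripper open.
Joint ranges: [-2.89, 2.89], [-0.75, 2.08], [0.22, 2.7], [-1.18, 4.32], [0.11, 2.71], [-2.7, 2.7]. Speed limits (rad/s): [2.57, 2.57, 3.14, 3.14, 3.14, 3.14].

### API

Orientations are given as a unit quaternion [w, x, y, z].
In Python, from plant import r, gripper_to, inverse_kinematics, vision, models, telemetry gives the robot as it stands. Calls block until the motion is done:
- r.move_to(position, orientation): joint-space move of the TCP to a pose.
- r.move_l(position, rot=None, vel=0.15, guard=None): straight line of the TCP; rot=None keeps the orientation; vel is the mean speed in m/s. With guard (N) it stops when the force on the tool has changed by that much, and returns True; else False.
- r.movej(angles): joint-space move.
- gripper_to(opening, f_grip=None): finger opening in m; f_grip is the grip in N (None keeps the last); returns when the fingers have stopped.
- r.hold(seconds).
- inverse_kinematics(position, orientation): joint angles nearest the present ones, or None.
- vision.snapshot(name): name is "side" or "top"; returns the picture (480x640x3 uint8, red, green, blue); there is no depth.
- vision.get_calibration(name): a dict with "fx", "fy", "cx", "cy" (pixels), "position" and "orientation" of the camera in the world. Camera axes: x right, y down, z forward; pixel columns grow to the right and rows downward; lengths in m; the calibration is good to about 2 mm. A picture is of the moment at which its call begins. get_calibration takes no time and is no camera call.
A pose or a line that the arm cannot do raises r.PlanningError and nothing moves.
- r.sign_off(): hands the job in, once; it reports no verdict.
Trained networks look in the newest picture that a camera, given by its name, has taken for a name from the list of things; names that differ only in an ending like _2 or _b are one class to them, and where a whole thing is asked for, a point or a joint stands for the part that bears it (a point fixed in the world has none). Each returns a list of dicts, best first, with "score" (0 to 1); they miss things now and then, are a little off and sometimes report something else, mostly with a low value. They report only what shows in the picture. A call takes as long as a camera call.
- models.boxes_of(thing, camera): "at" ([x, y, z] in m, in world coordinates, good to about 4 mm: the middle of the surface that is visible of it).
- models.regions_of(thing, camera): "pixels" (480x640 bool, what is visible of it).
- models.mark_of(thing, camera): "at" ([x, y, z] in m, in world coordinates, good to about 4 mm: a listed point, or the origin of a listed thing).
Readings, each from a call of its own:
- telemetry.current_t(): time.
- telemetry.current_joints(): joint angles.
- telemetry.current_dq(): joint speeds.
- telemetry.current_joint_efforts(): joint torques, N m.
- telemetry.current_ee_pos(): TCP position.
- telemetry.current_tool_rot(): TCP orientation.
- telemetry.current_wrist_force(): force on the tool from outside, world axes, zero at the start.
- telemetry.current_torque(): the same for the moment, N m.
- telemetry.current_opening(): finger opening in m.
Only numpy, scipy, OpenCV 4.12 (cv2) and the standard library are available. Lean on these libraries where they do the work, as an engineer would, in place of code of your own. Each camera call takes 0.05 s, during which the arm holds its last target. There are 200 camera calls.

## Working session

There is one attempt and no reset: what is moved stays moved. The work goes in short steps, each a Python script; the robot and the scene stay as the last script left them, time stands still between calls to the robot, and variables do not carry over. Pictures are saved under pics/ and viewed, about 12 in all and at most 16, crops included, and the job is handed in when it is done.

```bash
ls; mkdir -p pics
python3 - <<'E'
from plant import r, vision, models, telemetry
import cv2
for c in ("top","side"):
    im=vision.snapshot(c); cv2.imwrite(f"pics/{c}0.png",im[...,::-1]); print(c,vision.get_calibration(c))
    for t in ("weight_a","panel","pad0","timer","pull_grip","glue_bottle","varnish_jar"):
        for f in ("boxes_of","mark_of"):
            try: print(t,f,[(d["at"] if isinstance(d["at"],list) else d["at"].round(3).tolist(),round(float(d["score"]),2)) for d in getattr(models,f)(t,c)])
            except Exception as e: print(t,f,e)
print(telemetry.current_t())
E
```

```text
pics
top {'fx': 609.8259402335924, 'fy': 609.8259402335924, 'cx': 302.15831230129766, 'cy': 242.31838047952974, 'position': array([0.47253349, 0.02492455, 1.51354535]), 'orientation': array([ 0.02452142, -0.70575735,  0.70764699, -0.02325965])}
weight_a boxes_of [([0.5368, -0.1294, 0.0465], 0.87), ([0.4589, -0.3757, 0.0536], 0.82), ([0.5529, 0.1683, 0.0146], 0.74), ([0.4981, -0.251, 0.0516], 0.66), ([0.7303, 0.2993, 0.0901], 0.5)]
weight_a mark_of [([0.5375, -0.1292, 0.0235], 0.9), ([0.4557, -0.3812, 0.0298], 0.85), ([0.496, -0.2551, 0.027], 0.85), ([0.7062, -0.2927, -0.0006], 0.46)]
panel boxes_of [([0.5537, 0.1712, 0.0103], 0.6)]
panel mark_of [([0.5021, 0.0994, 0.0121], 0.26)]
pad0 boxes_of [([0.5486, 0.1698, 0.0105], 0.6)]
pad0 mark_of [([0.6037, 0.2404, 0.0168], 0.93), ([0.5022, 0.0998, 0.0112], 0.77), ([0.4819, 0.2193, 0.014], 0.67), ([0.6217, 0.123, 0.0168], 0.63)]
timer boxes_of [([0.4943, 0.3813, 0.0799], 0.89)]
timer mark_of [([0.497, 0.3943, -0.0056], 0.84)]
pull_grip boxes_of [([0.4977, 0.3893, 0.118], 0.69)]
pull_grip mark_of [([0.5001, 0.394, 0.1051], 0.66)]
glue_bottle
[... 790 characters left out ...]
f [([0.5506, 0.1701, 0.0001], 0.92), ([0.4599, -0.3809, 0.0254], 0.16)]
pad0 boxes_of [([0.5388, 0.1885, 0.0165], 0.95)]
pad0 mark_of [([0.5995, 0.238, 0.0147], 0.97), ([0.477, 0.2169, 0.0161], 0.72), ([0.6239, 0.1201, 0.014], 0.63), ([0.5044, 0.103, 0.0185], 0.62)]
timer boxes_of [([0.4833, 0.4024, 0.0821], 0.8)]
timer mark_of [([0.5033, 0.3877, -0.0002], 0.67)]
pull_grip boxes_of [([0.4911, 0.3887, 0.1144], 0.81)]
pull_grip mark_of [([0.497, 0.3859, 0.1048], 0.92)]
glue_bottle boxes_of [([0.6933, -0.2727, 0.0836], 0.81)]
glue_bottle mark_of [([0.7037, -0.2931, -0.0028], 0.92)]
varnish_jar boxes_of [([0.7151, 0.3216, 0.0663], 0.62)]
varnish_jar mark_of [([0.7352, 0.3052, -0.001], 0.72)]
1.5
```

View pics/top0.png

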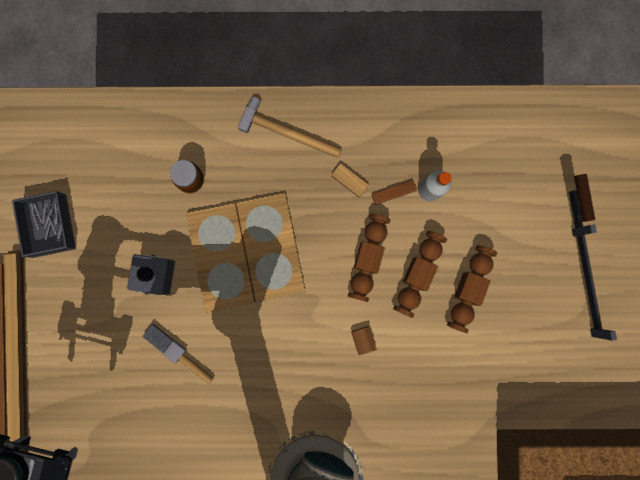

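View pics/side0.png

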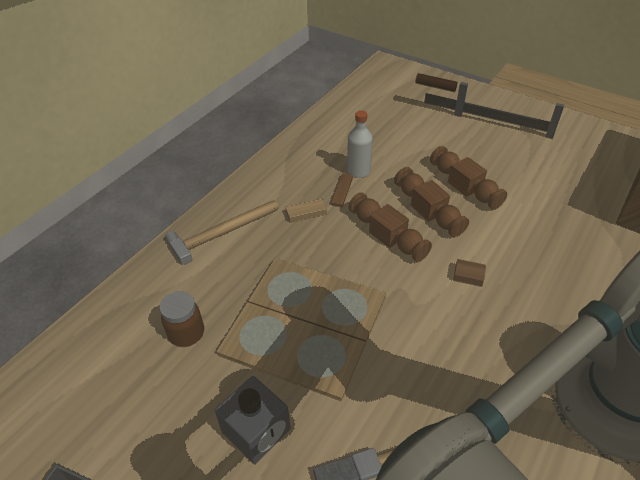

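The top view shows three spindles at pixels (369,258), (420,273) and (472,288), the panel with four discs at about (245,250), the timer knob at (146,274), the jar at (187,175) and the bottle at (435,185). The side view agrees with this. To find the slug, I'll lift one ball about 25 mm while the other end stays on the bench. A heavy end should read about 5.5 N and a light end about 1.8 N.

```bash
cat > h.py <<'E'
from plant import r, gripper_to, inverse_kinematics, vision, models, telemetry
import numpy as np, cv2
from scipy.spatial.transform import Rotation as R
PADS={'++':(.6008,.2393),'+-':(.6211,.121),'-+':(.4826,.219),'--':(.5028,.1007)}
KNOB=(.4985,.389)
def quat(yaw):  # tool down, jaw axis at yaw (mod pi)
    q=(R.from_euler('z',yaw)*R.from_euler('x',np.pi)).as_quat(); return q[[3,0,1,2]]
def best(pos,yaw):
    c=[(abs(s[5]),k) for k in (quat(yaw),quat(yaw+np.pi)) if (s:=inverse_kinematics(pos,k)) is not None]
    return min(c,key=lambda t:t[0])[1]
def cam(c):
    k=vision.get_calibration(c); o=k['orientation']; return k,R.from_quat([o[1],o[2],o[3],o[0]]).as_matrix()
def to_plane(px,c,z):
    k,M=cam(c); px=np.atleast_2d(px)
    d=np.c_[(px[:,0]-k['cx'])/k['fx'],(px[:,1]-k['cy'])/k['fy'],np.ones(len(px))]@M.T
    return (k['position']+d*((z-k['position'][2])/d[:,2])[:,None])[:,:2]
def weights(c='top'):
    """lying weights: centre, axis angle, length, width, score"""
    vision.snapshot(c); out=[]
    for d in models.regions_of('weight_a',c):
        ys,xs=np.nonzero(d['pixels'])
        if len(xs)<300: continue
        p=to_plane(np.c_[xs,ys],c,.028).astype(np.float32)
        (cx,cy),(w,h),_=rc=cv2.minAreaRect(p*1000); b=cv2.boxPoints(rc)
        e=max((b[1]-b[0],b[2]-b[1]),key=np.linalg.norm); a=np.arctan2(e[1],e[0]); a=(a+np.pi/2)%np.pi-np.pi/2
        out.append((cx/1000,cy/1000,a,max(w,h)/1000,min(w,h)/1000,d['score']))
    return out
def fz():
    r.hold(.3); return np.mean([telemetry.current_wrist_force()[2] for _ in range(3)])
def try_ball(c,a,s):
    """grip the ball on side s of weight, lift 25 mm, return force"""
    p=np.array(c)+s*.065*np.array([np.cos(a),np.sin(a)])
    q=best([*p,.16],a+np.pi/2)
    gripper_to(.094); r.move_to([*p,.16],q); f0=fz()
    print('down hit',r.move_l([*p,.034],vel=.12,guard=15))
    gripper_to(.03,30); r.move_l([*p,.059],vel=.04); f=fz()-f0
    print('side',s,'ball',p.round(4),'force',round(f,2),'opening',telemetry.current_opening(),'t',telemetry.current_t()); return f,p,q
def drop_back(p):
    r.move_l([*p,.036],vel=.04); gripper_to(.094); r.move_l([*p,.16],vel=.15)
E
python3 - <<'E'
from h import *
for w in weights(): print(np.round(w,4))
E
```

```text
[ 0.4973 -0.2598 -0.4307  0.214   0.0656  0.93  ]
[ 0.5371 -0.1358 -0.2557  0.2134  0.0619  0.87  ]
[ 0.4604 -0.3854 -0.392   0.2167  0.0712  0.57  ]
```

```bash
cat >> h.py <<'E'
def lift_light(c,a,first=-1):
    for s in (first,-first):
        f,p,q=try_ball(c,a,s)
        if abs(f)<3.6: break
        drop_back(p)
    else: raise SystemExit('both heavy?')
    r.move_l([*p,.30],vel=.08); f=fz()
    print('lifted fz',round(f,2),'opening',telemetry.current_opening()); return p
def nearest(c):
    w=[w for w in weights() if np.hypot(w[0]-c[0],w[1]-c[1])<.06 and w[3]<.24]
    w=max(w,key=lambda x:x[5]); print('weight',np.round(w,3)); return (w[0],w[1]+.004),w[2]
E
python3 - <<'E'
from h import *
c,a=nearest((.5371,-.1358))
lift_light(c,a)
for k in("top","side"): im=vision.snapshot(k); cv2.imwrite(f"pics/{k}1.png",im[...,::-1])
E
```

```text
weight [ 0.537 -0.136 -0.294  0.214  0.06   0.6  ]
down hit False
side -1 ball [ 0.4747 -0.1133] force -3.11 opening 0.05509898171211243 t 7.85
lifted fz -5.32 opening 0.054829518644903985
```

View pics/side1.png

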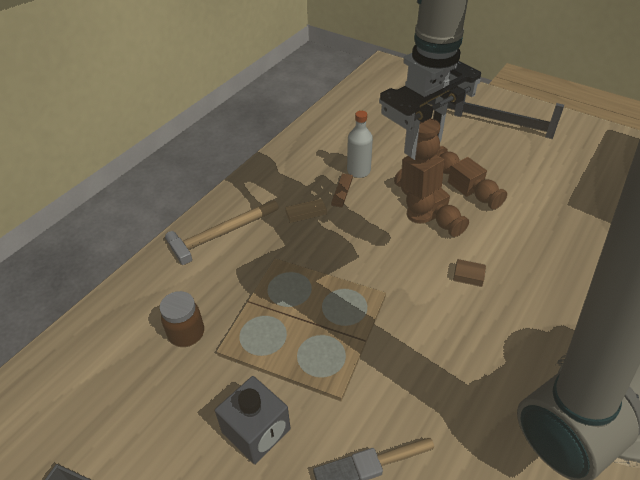

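Run:
```python
from h import *
F=[];T=[]
for i in range(20):
    r.hold(.05); F.append(telemetry.current_wrist_force()); T.append(telemetry.current_torque())
F=np.array(F);T=np.array(T)
print(F.mean(0).round(2),F.std(0).round(2),T.mean(0).round(3),T.std(0).round(3),telemetry.current_ee_pos())
```

```text
[-0.   -0.03 -5.46] [0.45 0.57 0.45] [-0.017  0.085 -0.002] [0.029 0.037 0.026] [ 0.47469633 -0.11329905  0.30002941]
```

View pics/top1.png

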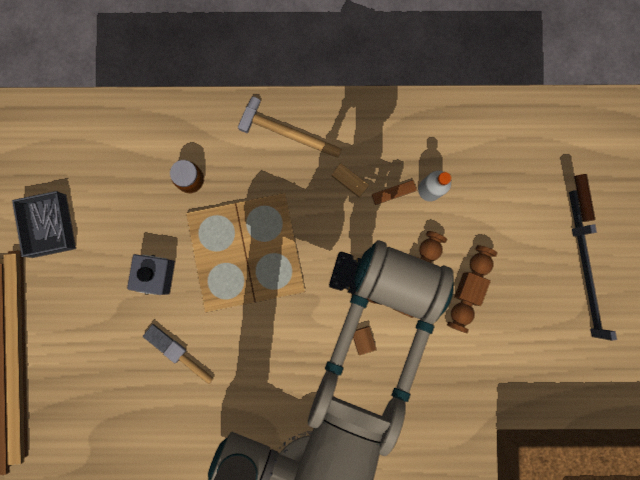

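```bash
cat >> h.py <<'E'
def stats(n=15):
    F=[];T=[]
    for i in range(n): r.hold(.05); F.append(telemetry.current_wrist_force()); T.append(telemetry.current_torque())
    return np.mean(F,0).round(2),np.mean(T,0).round(3)
def fz(): return stats(16)[0][2]
E
python3 - <<'E'
from h import *
p=PADS['++']
r.move_l([*p,.30],vel=.15); r.move_l([*p,.205],vel=.08)
print(stats(),telemetry.current_opening(),telemetry.current_t())
im=vision.snapshot('side'); cv2.imwrite("pics/s2.png",cv2.resize(im[100:400,120:440,::-1],None,fx=2,fy=2))
E
```

```text
(array([-6.07, -5.63, 44.89]), array([-1.829,  1.568, -0.025])) 0.051365361672257595 17.15
```

View pics/s2.png

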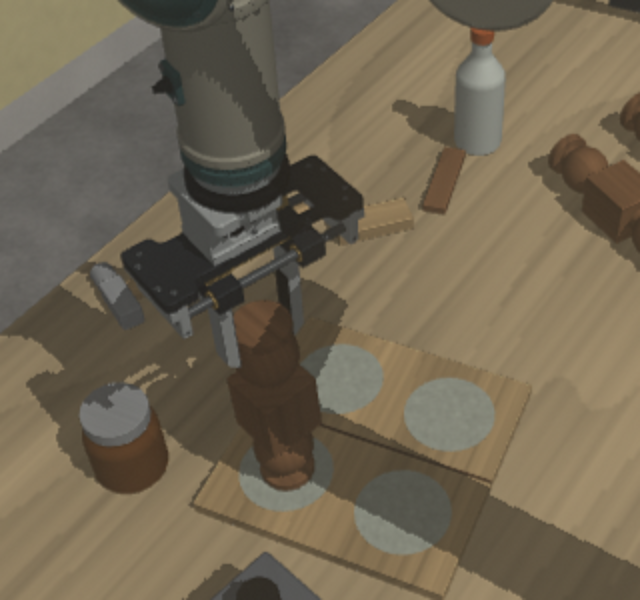

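The side view shows the weight pressed onto the disc early, with 45 N on the wrist. The opening has dropped to 51 mm, so the ball slipped down in the grip. I'll ease up until the load is gone and check again.

Run:
```python
from h import *
p=PADS['++']
for z in (.210,.214,.218,.222):
    r.move_l([*p,z],vel=.03); s=stats(8); print(z,*s,telemetry.current_opening())
    if s[0][2]<4: break
im=vision.snapshot('side'); cv2.imwrite("pics/s3.png",cv2.resize(im[100:400,120:440,::-1],None,fx=2,fy=2))
```

```text
0.21 [-3.05 -4.48 27.92] [-1.267  0.785  0.028] 0.051142219347373015
0.214 [-1.39 -2.93 15.54] [-0.842  0.399  0.003] 0.051573618495221574
0.218 [-1.33 -0.39  6.98] [-0.212  0.464 -0.011] 0.0515072290799193
0.222 [-0.12 -0.16 -5.47] [ 0.015  0.09  -0.001] 0.05120586543998533
```

View pics/s3.png

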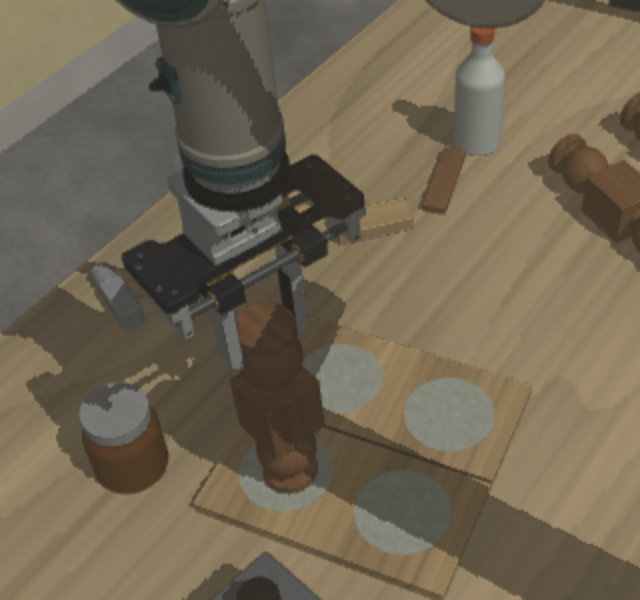

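Run:
```python
from h import *
p=PADS['++']
print(r.move_l([*p,.2195],vel=.02)); print(stats(8))
gripper_to(.094); r.hold(.4); r.move_l([*p,.34],vel=.15)
r.move_l([.40,-.05,.36],vel=.3)
im=vision.snapshot('side'); cv2.imwrite("pics/s4.png",cv2.resize(im[100:400,120:440,::-1],None,fx=2,fy=2))
for c in('side','top'):
    if c=='top':cv2.imwrite("pics/t4.png",vision.snapshot(c)[...,::-1])
    print(c,[(np.round(d['at'],3).tolist(),round(d['score'],2)) for d in models.mark_of('weight_a',c)])
print(telemetry.current_t())
```

```text
False
(array([-0.14,  0.48, -4.15]), array([ 0.104,  0.04 , -0.009]))
side [([0.596, 0.241, 0.122], 0.85), ([0.457, -0.381, 0.026], 0.71), ([0.495, -0.259, 0.028], 0.66)]
top [([0.499, -0.258, 0.028], 0.97), ([0.594, 0.246, 0.113], 0.58), ([0.457, -0.379, 0.029], 0.56)]
24.375
```

View pics/s4.png

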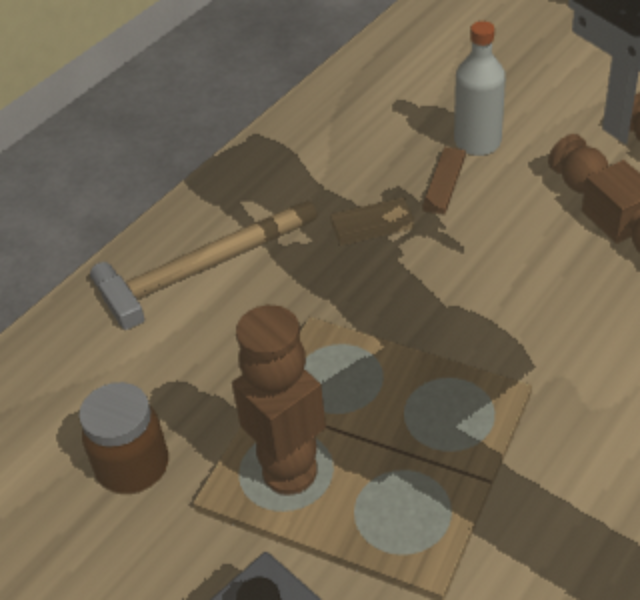

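Weight 1 stands at about (0.595, 0.2435), roughly 7 mm from its disc centre. Next is the second weight.

```bash
cat >> h.py <<'E'
def carry(p,name):
    d=PADS[name]; r.move_l([*d,.30],vel=.2); o=telemetry.current_opening(); s=stats(10); print('over pad',s,'opening',o,'t',telemetry.current_t())
    return o>.053 and s[0][2]<-4
def place(name):
    d=PADS[name]; r.move_l([*d,.215],vel=.1)
    print('contact',r.move_l([*d,.186],vel=.03,guard=5),telemetry.current_ee_pos(),telemetry.current_opening())
    gripper_to(.094); r.hold(.4); z=telemetry.current_ee_pos()[2]; r.move_l([*d,.33],vel=.15)
def show(n,c='side'):
    im=vision.snapshot(c); cv2.imwrite(f"pics/{n}.png",cv2.resize(im[100:400,120:440,::-1],None,fx=2,fy=2) if c=='side' else im[...,::-1])
def marks():
    for c in('side','top'):
        vision.snapshot(c); print(c,[(np.round(d['at'],3).tolist(),round(d['score'],2)) for d in models.mark_of('weight_a',c)])
E
python3 - <<'E'
from h import *
r.move_l([.40,.1,.36],vel=.3)
c,a=nearest((.497,-.258))
p=lift_light(c,a)
if carry(p,'-+'): place('-+'); r.move_l([.40,.0,.36],vel=.3); marks()
show('s5'); print(telemetry.current_t())
E
```

```text
Traceback (most recent call last):
  File "h.py", line 50, in nearest
    w=max(w,key=lambda x:x[5]); print('weight',np.round(w,3)); return (w[0],w[1]+.004),w[2]
ValueError: max() iterable argument is empty
```

Run:
```python
from h import *
for w in weights(): print(np.round(w,4))
for w in weights(): print(np.round(w,4))
marks(); show('t5','top')
```

```text
[ 0.4598 -0.3849 -0.389   0.2164  0.0707  0.93  ]
[ 0.4966 -0.2607 -0.4202  0.2154  0.0654  0.76  ]
[0.6032 0.2557 1.3233 0.0924 0.0647 0.62  ]
[ 0.4601 -0.385  -0.38    0.2135  0.0699  0.97  ]
[0.6036 0.2563 1.3406 0.0933 0.0659 0.63  ]
[ 0.4967 -0.2592 -0.4756  0.2143  0.066   0.57  ]
side [([0.495, -0.257, 0.031], 0.95), ([0.598, 0.241, 0.12], 0.7), ([0.46, -0.38, 0.027], 0.63), ([0.731, 0.307, -0.001], 0.44)]
top [([0.456, -0.378, 0.03], 0.86), ([0.498, -0.254, 0.031], 0.83), ([0.597, 0.246, 0.116], 0.8)]
```

View pics/t5.png

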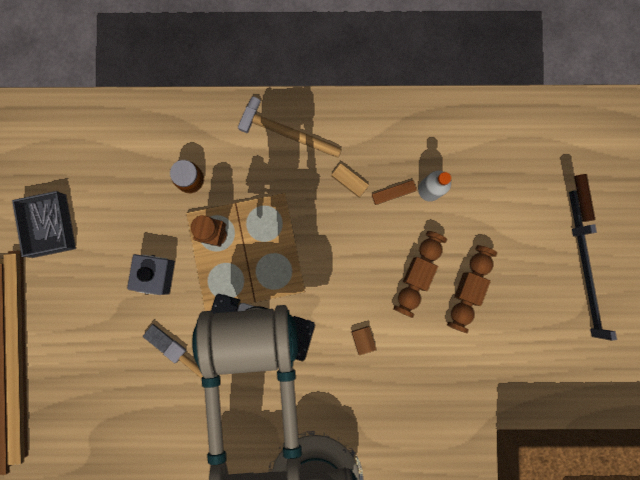

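The top view shows the weights unmoved at (420,273) and (472,288), and weight 1 standing at (208,230). The network had simply missed one. I'll add a retry and continue.

```bash
cat >> h.py <<'E'
def nearest(c):
    for _ in range(4):
        w=[w for w in weights() if np.hypot(w[0]-c[0],w[1]-c[1])<.07 and .19<w[3]<.24]
        if w: break
    w=max(w,key=lambda x:x[5]); print('weight',np.round(w,3)); return (w[0],w[1]+.004),w[2]
E
python3 - <<'E'
from h import *
c,a=nearest((.497,-.258))
p=lift_light(c,a)
if carry(p,'-+'): place('-+'); r.move_l([.40,.0,.36],vel=.3); marks()
show('s5'); print(telemetry.current_t())
E
```

```text
weight [ 0.497 -0.26  -0.435  0.216  0.065  0.98 ]
down hit False
side -1 ball [ 0.4383 -0.2286] force -5.38 opening 0.05509014098991489 t 31.6
down hit False
side 1 ball [ 0.5562 -0.2834] force -2.15 opening 0.054875302464737784 t 39.1333
lifted fz -5.63 opening 0.05482915453736602
over pad (array([-0.28, -0.17, -5.7 ]), array([ 0.06 ,  0.221, -0.   ])) opening 0.05509311663432753 t 46.2917
contact True [0.48285451 0.21881849 0.19503871] 0.054817698882725814
side [([0.596, 0.243, 0.123], 0.83), ([0.494, 0.213, 0.122], 0.8), ([0.459, -0.38, 0.026], 0.65)]
top [([0.497, 0.211, 0.119], 0.92), ([0.458, -0.383, 0.032], 0.79), ([0.596, 0.244, 0.119], 0.75)]
51.375
```

View pics/s5.png

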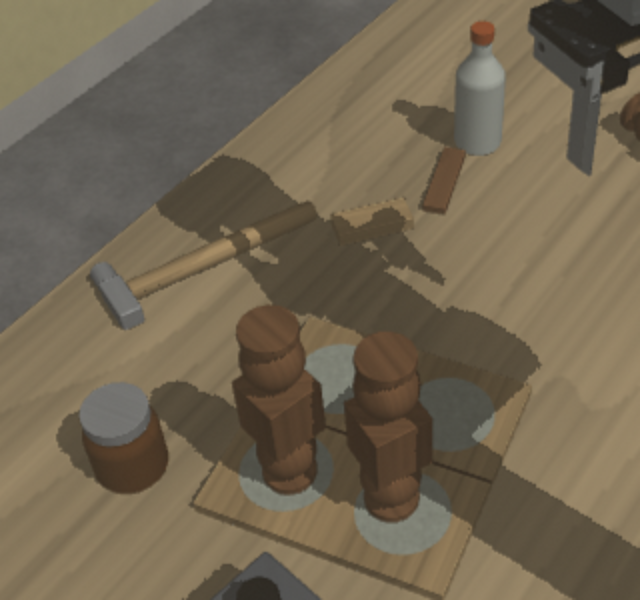

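The slug test is clear: 5.4 N at one end and 2.15 N at the other. Both weights stand, but the second is about 14 mm off the centre of its disc. I'll regrip it upright and shift it.

```bash
cat >> h.py <<'E'
def shift(at,name,yaw):
    q=best([*at,.33],yaw); r.move_to([*at,.33],q); r.move_l([*at,.191],vel=.12,guard=12); gripper_to(.03,20)
    r.move_l([*at,.199],vel=.03); print('shift lift',stats(6),telemetry.current_opening())
    d=PADS[name]; r.move_l([*d,.199],vel=.04)
    print('contact',r.move_l([*d,.187],vel=.02,guard=5),telemetry.current_ee_pos()[2])
    gripper_to(.094); r.hold(.4); r.move_l([*d,.33],vel=.15)
E
python3 - <<'E'
from h import *
shift((.4955,.212),'-+',.17+np.pi/2)
r.move_l([.40,.0,.36],vel=.3); marks(); print(telemetry.current_t())
E
```

```text
shift lift (array([-0.03,  0.19, -5.4 ]), array([ 0.044,  0.019, -0.012])) 0.055094171665303206
contact True 0.19091344858176593
side [([0.599, 0.241, 0.122], 0.82), ([0.479, 0.219, 0.123], 0.65), ([0.465, -0.364, 0.024], 0.63)]
top [([0.598, 0.242, 0.115], 0.94), ([0.482, 0.219, 0.121], 0.78), ([0.465, -0.361, 0.029], 0.56)]
61.225
```

The second weight is now centred. The third was knocked slightly, to about (0.465, -0.362), so I'll locate it again and move it.

Run:
```python
from h import *
c,a=nearest((.465,-.362))
p=lift_light(c,a)
if carry(p,'+-'): place('+-'); r.move_l([.40,.0,.36],vel=.3); marks()
show('s6'); print(telemetry.current_t())
```

```text
weight [ 0.467 -0.367 -0.36   0.217  0.07   0.82 ]
down hit False
side -1 ball [ 0.4062 -0.3403] force -2.76 opening 0.05499697885755049 t 68.3583
lifted fz -6.88 opening 0.0550178575473756
over pad (array([ 0.26,  0.24, -7.1 ]), array([-0.006,  0.102,  0.006])) opening 0.05502021816104224 t 75.5167
contact True [0.62070925 0.12111301 0.1957863 ] 0.054928679694364727
side [([0.608, 0.127, 0.118], 0.86), ([0.598, 0.244, 0.12], 0.84), ([0.48, 0.218, 0.121], 0.7), ([0.623, 0.122, 0.012], 0.62)]
top [([0.596, 0.243, 0.116], 0.85), ([0.48, 0.219, 0.121], 0.83), ([0.605, 0.126, 0.123], 0.68), ([0.602, 0.24, 0.016], 0.32)]
80.65
```

View pics/s6.png

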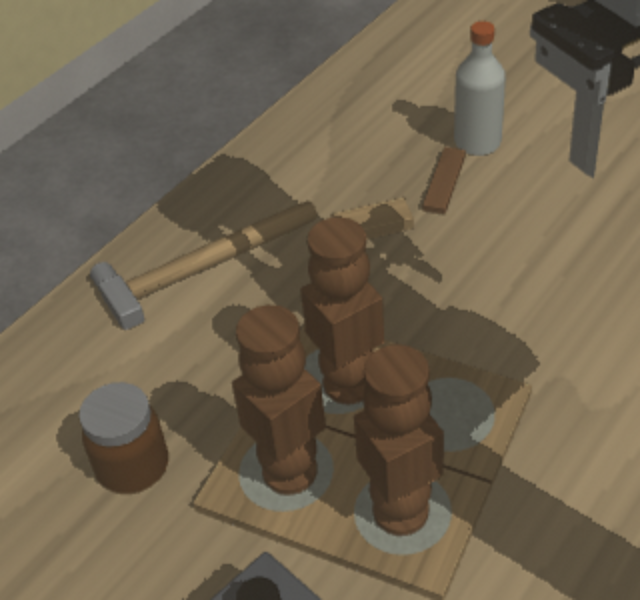

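Two of the three now stand well and the third is about 15 mm off centre, so I'll shift it the same way. Then I'll pull the knob.

Run:
```python
from h import *
shift((.6065,.1265),'+-',.17)
r.move_l([.40,.0,.36],vel=.3); marks(); print(telemetry.current_t())
for c in('side','top'):
    vision.snapshot(c); print([np.round(d['at'],3).tolist() for d in models.mark_of('pull_grip',c)], [np.round(d['at'],3).tolist() for d in models.mark_of('pad0',c)])
show('s7')
```

```text
shift lift (array([ 0.25,  0.39, -6.77]), array([-0.044,  0.058,  0.004])) 0.054944086076240024
contact True 0.1911580524694719
side [([0.624, 0.117, 0.116], 0.85), ([0.598, 0.24, 0.121], 0.77), ([0.478, 0.217, 0.12], 0.63), ([0.597, 0.24, 0.015], 0.52)]
top [([0.619, 0.119, 0.123], 0.92), ([0.595, 0.241, 0.113], 0.74), ([0.481, 0.218, 0.123], 0.7)]
89.425
[[0.496, 0.386, 0.104]] [[0.481, 0.213, 0.017], [0.508, 0.101, 0.018], [0.624, 0.122, 0.013], [0.598, 0.238, 0.015]]
[[0.496, 0.392, 0.104], [0.736, 0.313, 0.0]] [[0.624, 0.125, 0.016], [0.503, 0.098, 0.012], [0.604, 0.24, 0.017]]
```

View pics/s7.png

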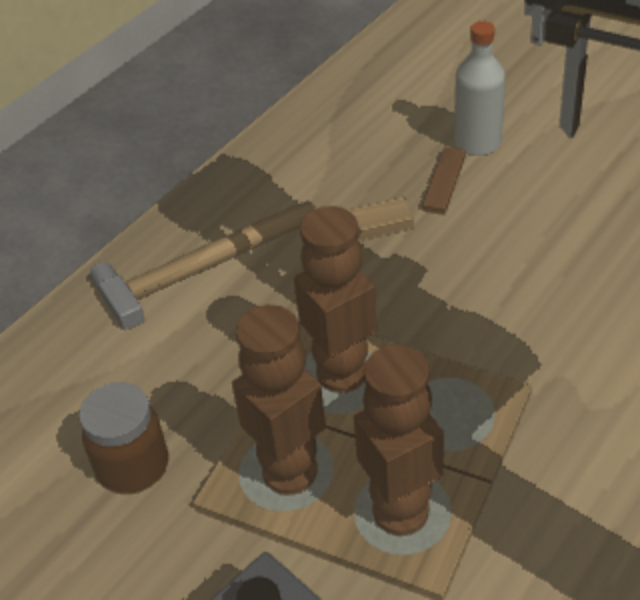

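All three stand within about 7 mm of their disc centres. Now the knob.

Run:
```python
from h import *
k=(.4975,.389)
r.move_l([.38,.15,.40],vel=.3); q=best([*k,.30],.17)
r.move_to([*k,.30],q); gripper_to(.07); f0=fz()
print('hit',r.move_l([*k,.119],vel=.08,guard=8),telemetry.current_ee_pos()[2])
z=telemetry.current_ee_pos()[2]
gripper_to(.02,40); print('opening',telemetry.current_opening())
r.move_l([*k,z+.020],vel=.03); print('f20',fz()-f0)
print('stop',r.move_l([*k,z+.036],vel=.01,guard=10)); print('z up',telemetry.current_ee_pos()[2]-z,'f',fz()-f0)
show('s8'); r.hold(1.2); print('f',fz()-f0, telemetry.current_opening())
r.move_l([*k,z],vel=.03); print('f down',fz()-f0)
gripper_to(.07); r.move_l([*k,.30],vel=.1)
r.move_l([.36,.30,.40],vel=.2); r.move_l([.38,.0,.38],vel=.3); marks()
show('s9'); print(telemetry.current_t())
```

```text
hit False 0.11938073731788745
opening 0.03291455713844657
f20 -6.28
stop True
z up 0.028152019942576822 f -7.46
f -7.24 0.033353074731001096
f down -2.5300000000000002
side [([0.623, 0.117, 0.117], 0.69), ([0.596, 0.244, 0.122], 0.68)]
top [([0.619, 0.118, 0.123], 0.72), ([0.595, 0.242, 0.116], 0.68), ([0.482, 0.22, 0.122], 0.62)]
108.575
```

View pics/s8.png

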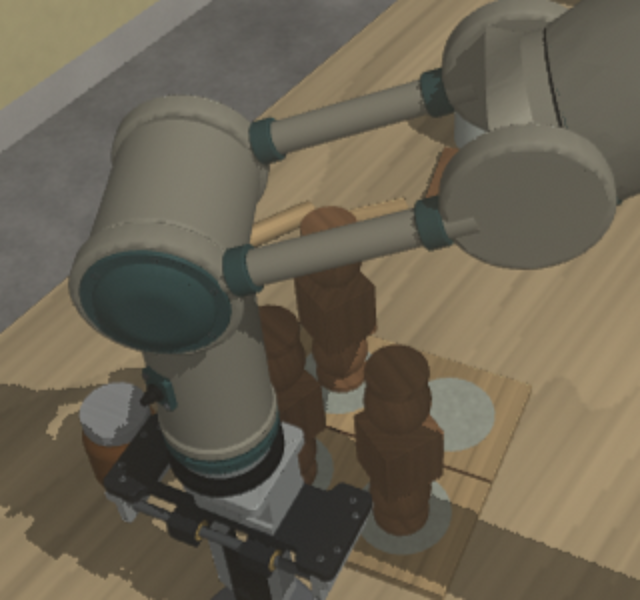

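View pics/s9.png

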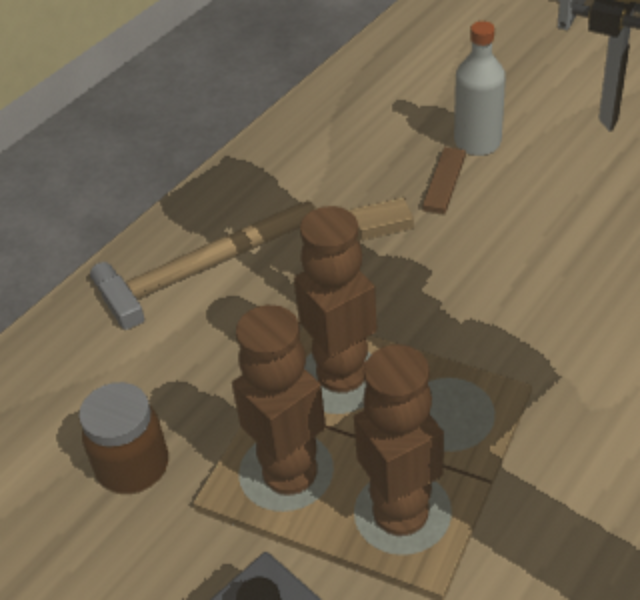

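The third weight and the others are unchanged, and the knob is back down. However, the guard stopped the pull at 28.2 mm, close to the 27 mm threshold. I'll pull again, clearly against the stop.

Run:
```python
from h import *
k=(.4975,.389)
r.move_l([.38,.15,.40],vel=.3); q=best([*k,.30],.17)
r.move_to([*k,.30],q); gripper_to(.07); f0=fz()
r.move_l([*k,.119],vel=.08,guard=8); z=telemetry.current_ee_pos()[2]
gripper_to(.02,50)
r.move_l([*k,z+.028],vel=.03)
for dz in (.030,.031,.032,.033,.034):
    r.move_l([*k,z+dz],vel=.01); f=fz()-f0; print(dz,round(telemetry.current_ee_pos()[2]-z,4),f)
    if f<-14: break
r.hold(1.2); print('f',fz()-f0)
r.move_l([*k,z],vel=.03); print('f down',fz()-f0)
gripper_to(.07); r.hold(.3); r.move_l([*k,.30],vel=.1); print('free',fz()-f0)
r.move_l([.36,.30,.40],vel=.2); r.move_l([.38,.0,.38],vel=.3); marks()
vision.snapshot('side'); print(models.mark_of('pull_grip','side'))
show('t9','top'); print(telemetry.current_t())
```

```text
0.03 0.0298 -11.45
0.031 0.0298 -17.07
f -17.19
f down -2.48
free 0.060000000000000005
side [([0.6, 0.242, 0.121], 0.65), ([0.479, 0.218, 0.123], 0.59), ([0.625, 0.118, 0.119], 0.57)]
top [([0.597, 0.244, 0.114], 0.82), ([0.62, 0.117, 0.121], 0.7), ([0.483, 0.222, 0.122], 0.57), ([0.622, 0.122, 0.017], 0.52), ([0.605, 0.241, 0.015], 0.25)]
[{'at': [0.493, 0.3853, 0.106], 'score': 0.83}, {'at': [0.6221, 0.1239, 0.0138], 'score': 0.25}]
128.125
```

View pics/t9.png

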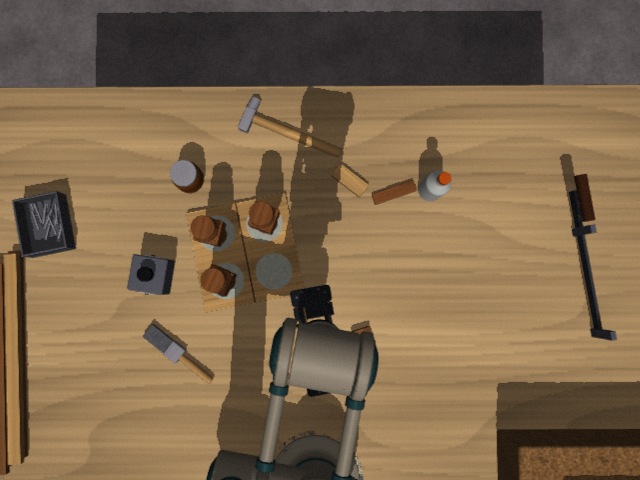

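The top view shows all three weights standing on discs at (208,230), (264,217) and (217,280). The jar and bottle are upright and the arm is clear. The knob reached its hard stop this time: 29.8 mm at 17 N. Handing in.

```bash
python3 -c "
from plant import r
r.sign_off()"
```

```text
the job is handed in; nothing more can be done
```

I handed the job in at about 128 s, with all three weights standing on their own discs, heavy end down as far as I could feel. The timer knob was pulled to its stop, held, and let back down. `sign_off` gave no verdict, so this rests on my own checks.

- **Finding the slug end:** I lifted one ball of each weight about 25 mm and read the force. Weight 2 was clear, with 5.4 N at the heavy end and 2.15 N at the light end. Weight 3 read 2.8 N, which is light. Weight 1 read 3.1 N, a noisier and less clear figure. I took it as light because it then swung down freely, which it should not do if held by the heavy ball.
- **Placing:** The grip slackened while carrying weight 1, so it slipped and was pressed onto the panel with about 45 N before I eased off. Weights 2 and 3 first landed about 15 mm off centre, so I regripped and shifted them. In the last camera readings all three are within about 7 mm of their disc centres (limit 19 mm).
- **Knob:** The first pull stopped at about 28 mm, too close to the 27 mm limit to trust. I pulled again to the hard stop, 29.8 mm at 17 N, and held it for over a second. It then read 2.5 N back at rest, and the camera put it at 106 mm, its rest height.
- **Bottle and jar:** Both were still standing and the arm was clear of everything in the last picture.

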